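# Set the hold-down screw of the jar-labelling stand with a screwdriver through its eye

### The arm

A 7-joint arm with a two-finger parallel gripper is mounted at the origin on the work surface; the furniture and walls round the work are solid. World frame = base frame: x ahead of the robot, y to its left, z up, the work surface at z = 0. Lengths are in m, angles in rad, forces in N, time in s.
With the tool pointing down it reaches from about 0.4 to 0.85 m from the base axis. Payload 4.4 kg.
Tool frame: the origin (TCP) lies on the mounting face of the last link; the fingertips stand arm.tips_ahead ahead of it and the grasp point (between the pads) lies 180 mm ahead of it (arm.tips_ahead is the distance from the TCP to the fingertips, in m); z points along the fingers, y is the line along which they close (so a half turn about z gives the same grasp; the last joint's range is limited). The gripper opens to 94 mm and grips with 3 to 60 N. Pads are 16 mm wide; open, the fingers measure 119 mm over their backs; the gripper's body (75 mm by 177 mm) begins 78 mm behind the grasp point.
Start: joints at [1.094, 0.628, 0.038, 1.517, -0.027, 0.996, -0.02], TCP at [0.26, -0.596, 0.405] pointing down, gripper open.
Joint ranges: [-3.06, 3.06], [-0.37, 2.12], [-1.25, 1.32], [0.18, 2.47], [-1.1, 4.24], [0.23, 1.98], [-2.94, 2.94]. Speed limits (rad/s): [2.57, 2.57, 3.14, 3.14, 3.14, 3.14, 3.14].

### API

Orientations are given as a unit quaternion [x, y, z, w].
In Python, from station import arm gives the robot as it stands. Calls block until the motion is done:
- arm.reach(position, orientation): joint-space move of the TCP to a pose.
- arm.move_l(position, orientation=None, velocity=0.15, stop_force=None): straight line of the TCP; orientation=None keeps the orientation; velocity is the mean speed in m/s. With stop_force (N) it stops when the force on the tool has changed by that much, and returns True; else False.
- arm.move_j(angles): joint-space move.
- arm.grip(opening, newtons=None): opening from 0.0 (shut) to 1.0 (fully open); newtons is the grip in N (None keeps the last); returns when the fingers have stopped.
- arm.dwell(seconds).
- arm.inverse_kinematics(position, orientation): joint angles nearest the present ones, or None.
- arm.read_state(): the state.
- arm.camera(name): name is "scene" or "top" or "wrist"; returns a dict with "color" (480x640x3 uint8, blue, green, red), "range_z" (480x640 float32, m along the optical axis (not along the pixel's ray), 0 where there is no reading), "fx", "fy", "cx", "cy" (pixels), "extrinsics" (4x4, takes a point from camera to world coordinates). Camera axes: x right, y down, z forward; pixel columns grow to the right and rows downward; lengths in m; the calibration is good to about 2 mm. The wrist camera is an equidistant fisheye: a pixel r from the principal point sees the ray r / f radians off the axis. A picture is of the moment at which its call begins.
A pose or a line that the arm cannot do raises arm.Unreachable and nothing moves.
- arm.sign_off(): hands the job in; it is judged then, once.
Trained networks look in the newest picture that a camera, given by its name, has taken for a name from the list of things; names that differ only in an ending like _2 or _b are one class to them, and where a whole thing is asked for, a point or a joint stands for the part that bears it (a point fixed in the world has none). Each returns a list of dicts, best first, with "p" (0 to 1); they miss things now and then, are a little off and sometimes report something else, mostly with a low value. They report only what shows in the picture. A call takes as long as a camera call. They do not tell look-alikes from the thing itself.
- arm.regions_of(camera, name): "region" (480x640 bool, what is visible of it).
- arm.pinpoint(camera, name): "centre" ([x, y, z] in m, in world coordinates, good to about 4 mm: a listed point, or the origin of a listed thing).
The state is a dict: "t": time; "q": joint angles; "qvel": joint speeds; "tau": joint torques, N m; "eef_pos": TCP position; "tool_rot": TCP orientation; "force": force on the tool from outside, world axes, zero at the start; "wrist_torque": the same for the moment, N m; "finger_gap": opening from 0.0 (shut) to 1.0 (fully open); "finger_force": force on a finger pad.
Only numpy, scipy, OpenCV 4.12 (cv2) and the standard library are available. Lean on these libraries where they do the work, as an engineer would, in place of code of your own. Each camera call takes 0.05 s, during which the arm holds its last target. There are 200 camera calls.

### The job

Set the hold-down of the jar-labelling stand. Slide the screwdriver's shaft through the eye on top of the hold-down screw and, using it as a bar, turn the screw clockwise (seen from above) until its foot is down on the jar's lid, then back the screw itself off a quarter of a turn so that the jar can spin under it. Draw the screwdriver out and lay it flat on the table; do not grip or push the eye with the gripper itself, and leave the jar in the stand and everything else on the table where they are.

Things in the scene. Friction and masses are not known exactly. Their poses are not given: they have to be found in the camera images.
- eye (a point): centre of the eye on top of the steel hold-down screw, upright above the jar: a thick tube lying on its side, bore 18 mm, outside 35 mm, 16 mm from face to face. x axis along the bore (level, open at both ends, either will do); z up, the screw's axis. 194 mm above the table with the foot on the lid; turns and rises with the screw.
- holdscrew (a joint): angle of the screw, rad: 0 fully raised, grows clockwise seen from above as it goes down (8 mm a turn); stops at 4.0, foot on the lid; a quarter turn back is 2.43. Starts between 1.9 and 3.0. Stays where left; takes about 0.22 N m to turn. The 10 mm shaft has about 0.4 rad of play each way in the bore, so that a change of direction loses about 0.8 rad of the bar's swing
- handle (a point): centre of the screwdriver's orange handle, on its axis: octagonal, 85 mm long, 28 mm across the flats; x axis points to the tip, 127.5 mm ahead. The handle ends 42.5 mm ahead, then a steel shaft 85 mm long, 10 mm thick, the last 10 mm tapered. Axis 14 mm above the table. To be gripped across the handle from above
- tip (a point): tip of the screwdriver's shaft
- shaft_1 (a point): point on the axis of the screwdriver's shaft, 12 mm from the tip
- shaft_2 (a point): the same, 28 mm from the tip
- shaft_3 (a point): the same, 44 mm from the tip
- shaft_4 (a point): the same, 60 mm from the tip
- stand: the jar-labelling stand, fixed: green base plate 168 x 112 mm, turntable, two black rollers, a round column with a green arm over the jar. Origin on the table under the axis of jar and screw; x axis points from there to the column. The arm's top is 164 mm above the table (172 mm at the column), 44 mm wide at most; a brass bush round the screw reaches 169 mm
- set_jar: the glass jar with a yellow lid (70 mm wide, 99 mm high) standing loose on the stand's turntable under the screw's foot, against the two rollers; origin at the centre of its underside, 24 mm above the table
- jar_next: a bystander: jar with a yellow lid, 71 mm wide, 99 mm high, on the table in front of the stand; origin at the centre of its underside
- jar_after: a bystander: another such jar beside it
- marker: a bystander: marker pen with a red cap, 135 mm long, 17 mm thick, lying beside the screwdriver
- label_roll: a bystander: white roll of labels, 69 mm wide, 50 mm high, near the screwdriver; origin at the centre of its underside
- spray: a bystander: spray bottle, 120 mm wide, 272 mm high, at the back of the table
- tape_clear: a bystander: roll of tape, 92 mm wide, lying on a brown roll in the far left corner; together 96 mm high
- screwdriver: the whole screwdriver, 170 mm long, lying level on the table; origin under the middle of its length, 14 mm below its axis; x axis to the tip. Mass about 0.14 kg, balance point in the front half of the handle
- column_top (a point): top of the black knob on the stand's column, 222 mm above the table and 92 mm from the screw's axis; the knob is 22 mm high and 44 mm wide. Apart from the eye, nothing else of the stand is above 172 mm
There are look-alikes about, which are no part of the job. What is shaped like the set_jar but purple or turquoise is not meant.

How it is judged:
By the outcome, as a careful person would: the job done as asked, in the order asked, and still so for the second after the job is handed in, with the robot touching nothing.
It also fails if it takes over 72 s, if anything falls off the work surface, if the arm or the gripper's body presses on something with over 40 N, if the wrist force passes 120 N, or if a joint passes its speed limit or range.

## Working session

There is one attempt and no reset: what is moved stays moved. The work goes in short steps, each a Python script; the robot and the scene stay as the last script left them, time stands still between calls to the robot, and variables do not carry over. Pictures are saved under pics/ and viewed, at most 10 in all, crops included, and the job is handed in when it is done.

```bash
ls; mkdir -p pics; python3 - <<'E'
from station import arm
import cv2,numpy as np
print(arm.tips_ahead, arm.read_state())
for c in ["scene","top"]:
    im=arm.camera(c); cv2.imwrite(f"pics/{c}0.png",im["color"]); print(c,im["fx"],im["cx"],im["cy"],np.round(im["extrinsics"],3).tolist())
    for n in ["eye","handle","tip","shaft_1","column_top","stand","set_jar","jar_next","marker","label_roll","spray","tape_clear","screwdriver"]:
        print(n,[(round(d["p"],2),np.round(d["centre"],3).tolist()) for d in arm.pinpoint(c,n)][:4])
E
```

```text
pics
0.1992 {'t': 0.0, 'q': array([ 1.09422541,  0.62932489,  0.03846309,  1.51838542, -0.02702317,
        0.99629641, -0.01997782]), 'qvel': array([-1.29939922e-03, -1.32072075e-03, -1.06284818e-03, -6.17350099e-05,
       -2.14239035e-03,  5.04848364e-04,  1.85884539e-04]), 'tau': array([-4.47484517e-04, -5.49734294e+01,  1.14318866e+00, -1.86638421e+01,
       -5.23161585e-02,  2.34597648e-02,  1.50005999e-04]), 'eef_pos': array([ 0.25945824, -0.59564005,  0.40376235]), 'tool_rot': array([ 9.78982813e-01,  2.03940564e-01, -2.01740607e-04, -9.26070735e-04]), 'force': array([-0.13465805, -0.62948793, -0.72498983]), 'wrist_torque': array([ 0.03436858, -0.04266863, -0.05774223]), 'finger_force': 0.0, 'finger_gap': 0.9953816785973605}
scene 453.4145447811857 320.48967041542346 226.70268845998095 [[-0.899, -0.276, 0.341, 0.189], [-0.439, 0.595, -0.674, 0.755], [-0.017, -0.755, -0.656, 0.86], [0.0, 0.0, 0.0, 1.0]]
eye [(0.58, [0.623, -0.213, 0.198])]
handle [(0.58, [0.574, 0.17, 0.018])]
tip [(0.69, [0.618, 0.296, 0.016])]
shaft_1 [(0.79, [0.595, 0.246, 0.018]), (0.71, [0.609, 0.276, 0.
[... 973 characters left out ...]
6, 0.011]), (0.69, [0.601, 0.25, 0.016]), (0.6, [0.591, 0.233, 0.017])]
column_top [(0.77, [0.714, -0.243, 0.222]), (0.56, [0.718, -0.007, 0.001]), (0.22, [0.622, -0.218, 0.026])]
stand [(0.57, [0.621, -0.221, 0.001])]
set_jar [(0.85, [0.625, -0.22, 0.023]), (0.67, [0.649, -0.372, -0.001]), (0.58, [0.442, 0.092, -0.003]), (0.16, [0.719, -0.004, 0.002])]
jar_next []
marker [(0.64, [0.515, 0.221, -0.001]), (0.45, [0.605, 0.268, 0.01])]
label_roll [(0.79, [0.677, 0.252, -0.002]), (0.67, [0.622, -0.217, 0.0]), (0.36, [0.601, 0.269, 0.013])]
spray [(0.89, [0.721, -0.004, 0.001])]
tape_clear [(0.75, [0.723, 0.361, 0.047])]
screwdriver [(0.75, [0.584, 0.211, -0.002]), (0.64, [0.712, -0.24, 0.222])]
```

```bash
python3 - <<'E'
import cv2,numpy as np
s=cv2.imread("pics/scene0.png");t=cv2.imread("pics/top0.png")
cv2.imwrite("pics/both.png",np.vstack([cv2.resize(s,(400,300)),cv2.resize(t,(400,300))]))
E
```

```text
(no output)
```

View pics/scene0.png

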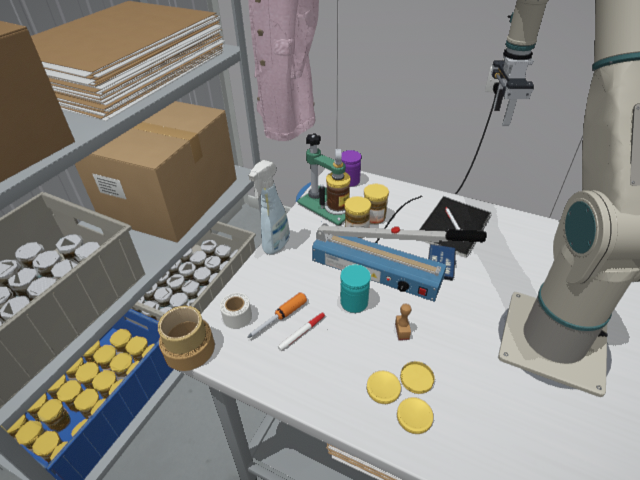

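View pics/top0.png

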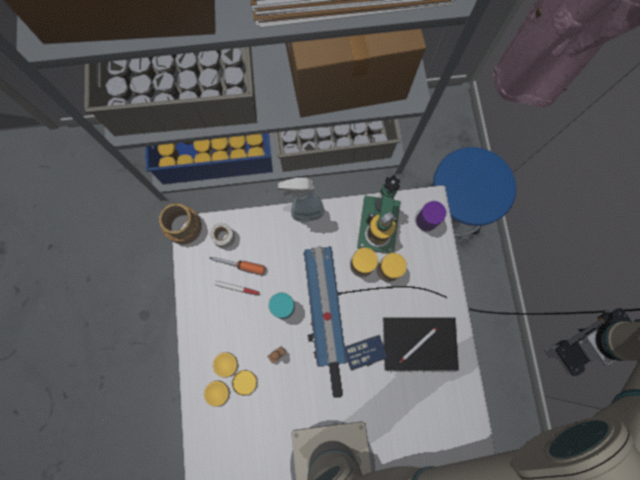

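The screwdriver lies at top (237,264) with its tip to the left, beside the marker. The stand is at (380,220) with its column at (390,185). The turquoise and purple jars are decoys. Next I'll take a close look at the eye.

```bash
cat > h.py <<'E'
from station import arm
import numpy as np, cv2
def Q(psi): return np.array([np.cos(psi/2),np.sin(psi/2),0,0])
def project(im,P):   # fisheye world->pixel
    E=np.linalg.inv(im["extrinsics"]); p=E[:3,:3]@np.asarray(P)+E[:3,3]
    th=np.arctan2(np.hypot(p[0],p[1]),p[2]); a=np.arctan2(p[1],p[0])
    return np.array([im["cx"]+im["fx"]*th*np.cos(a), im["cy"]+im["fy"]*th*np.sin(a)])
def rays(im,u,v):
    x=(u-im["cx"])/im["fx"]; y=(v-im["cy"])/im["fy"]; th=np.hypot(x,y); s=np.sinc(th/np.pi)
    d=np.stack([x*s,y*s,np.cos(th)],-1); return d
def cloud(im):
    v,u=np.mgrid[:480,:640]; d=rays(im,u,v); z=im["range_z"]
    P=d/d[...,2:]*z[...,None]; return P@im["extrinsics"][:3,:3].T+im["extrinsics"][:3,3]
def go(p,psi): arm.reach(np.asarray(p,float),Q(psi))
def wr(): 
    s=arm.read_state(); return s["t"],np.round(s["force"],1),np.round(s["wrist_torque"],2),np.round(s["eef_pos"],4)
E
python3 - <<'E'
from h import *
for psi in np.arange(-3,3.2,0.5):
    for p in ([.573,.1715,.25],[.56,-.26,.375]):
        q=arm.inverse_kinematics(np.array(p),Q(psi)); print(round(psi,1),p[0],None if q is None else np.round(q,2))
go([0.56,-0.22,0.50],-0.28)
im=arm.camera("wrist"); cv2.imwrite("pics/w1.png",im["color"])
print(arm.read_state()["t"],im["fx"],im["cx"],im["cy"],im["extrinsics"].round(3).tolist(),project(im,[.622,-.214,.195]))
for n in ["eye","column_top","stand"]: print(n,[(round(d["p"],2),np.round(d["centre"],4)) for d in arm.pinpoint("wrist",n)][:3])
E
```

```text
-3.0 0.573 [ 0.05  0.84 -0.65  1.78  0.7   0.77  0.75]
-3.0 0.56 [ 0.81  0.7  -0.71  1.63  0.52  1.01  1.64]
-2.5 0.573 [ 0.25  1.01 -1.06  1.77  1.04  1.03  0.99]
-2.5 0.56 [ 0.97  0.83 -1.06  1.63  0.78  1.16  1.93]
-2.0 0.573 [ 0.25  1.01 -1.06  1.77  1.04  1.03  1.49]
-2.0 0.56 [-0.02  0.71  0.7   1.66 -0.53  0.97 -2.7 ]
-1.5 0.573 [-0.68  0.83  0.57  1.8  -0.66  0.7  -2.81]
-1.5 0.56 [ 0.06  0.67  0.56  1.66 -0.42  0.93 -2.3 ]
-1.0 0.573 [-0.59  0.8   0.42  1.8  -0.5   0.65 -2.45]
-1.0 0.56 [ 0.14  0.65  0.42  1.65 -0.31  0.91 -1.9 ]
-0.5 0.573 [-0.52  0.78  0.29  1.8  -0.36  0.62 -2.08]
-0.5 0.56 [ 0.22  0.63  0.27  1.65 -0.2   0.89 -1.5 ]
0.0 0.573 [-0.45  0.76  0.17  1.79 -0.21  0.6  -1.71]
0.0 0.56 [ 0.3   0.62  0.14  1.65 -0.1   0.88 -1.09]
0.5 0.573 [-0.37  0.76  0.05  1.79 -0.06  0.59 -1.35]
0.5 0.56 [ 0.38  0.61  0.01  1.65 -0.01  0.88 -0.67]
1.0 0.573 [-0.3   0.76 -0.07  1.79  0.08  0.6  -0.98]
1.0 0.56 [ 0.46  0.61 -0.11  1.64  0.08  0.89 -0.26]
1.5 0.573 [-0.22  0.76 -0.19  1.79  0.23  0.61 -0.61]
1.5 0.56 [ 0.53  0.62 -0.23  1.64  0.17  0.9   0.16]
2.0 0.573 [-0.14  0.77 -0.31  1.79  0.37  0.64 -0.24]
2.0 0.56 [ 0.61  0.63 -0.36  1.64  0.26  0.92  0.58]
2.5 0.573 [-0.07  0.79 -0.44  1.78  0.5   0.68  0.14]
2.5 0.56 [ 0.69  0.66 -0.5   1.64  0.37  0.95  0.99]
3.0 0.573 [ 0.01  0.82 -0.57  1.78  0.63  0.73  0.53]
3.0 0.56 [ 0.77  0.68 -0.64  1.63  0.47  0.98  1.4 ]
3.2333 371.64829954431775 329.29143521175973 241.1312559018914 [[-0.277, -0.924, -0.263, 0.636], [-0.961, 0.267, 0.076, -0.243], [-0.0, 0.274, -0.962, 0.479], [0.0, 0.0, 0.0, 1.0]] [298.28157414 166.80549495]
eye [(0.88, array([ 0.6246, -0.2161,  0.1968])), (0.17, array([0.669 , 0.2428, 0.0029]))]
column_top [(0.83, array([ 0.7117, -0.237 ,  0.2225]))]
stand [(0.94, array([ 0.6224, -0.2147,  0.0007]))]
```

View pics/w1.png

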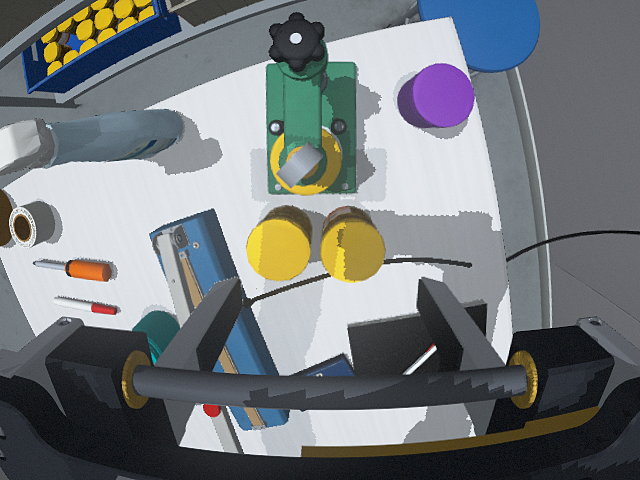

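The eye shows at (299,165), its tube seen edge-on with the long side running from lower left to upper right. The column knob is at (297,40) and both near jars stand clear of it. I'll measure the bore direction from depth, then fetch the screwdriver.

```bash
cat > eyem.py <<'E'
from h import *
def eye_dir(save=None):
    im=arm.camera("wrist"); 
    d=arm.pinpoint("wrist","eye"); c=d[0]["centre"] if d else np.array([.623,-.215,.195])
    C=cloud(im); m=(C[...,2]>.183)&(np.hypot(C[...,0]-.623,C[...,1]+.215)<.026)
    P=C[m]; xy=P[:,:2].astype(np.float32)
    r=cv2.minAreaRect(xy*1000)
    best=None
    # fit 35x16 rectangle over points: direction minimising extent along bore
    A=np.linspace(0,np.pi,361); ext=[]
    for a in A:
        t=xy@[np.cos(a),np.sin(a)]; ext.append(np.subtract(*np.percentile(t,[97,3])))
    a=A[np.argmin(ext)]
    w,V=np.linalg.eigh(np.cov(xy.T)); b=np.arctan2(V[1,0],V[0,0])%np.pi
    # same from the network's region, projected to a level z=.2
    R=arm.regions_of("wrist","eye"); g=None
    if R:
        v,u=np.nonzero(R[0]["region"]); D=rays(im,u,v)@im["extrinsics"][:3,:3].T; o=im["extrinsics"][:3,3]
        X=(o+D*((.205-o[2])/D[:,2])[:,None])[:,:2]; w2,V2=np.linalg.eigh(np.cov(X.T)); g=(np.arctan2(V2[1,0],V2[0,0])%np.pi, np.sqrt(w2*12))
    print("eye",c.round(4),len(P),"bore minext",a.round(3),min(ext),"pca",b.round(3),np.sqrt(w*12).round(4),"region",g,"mid",xy.min(0)/2+xy.max(0)/2,"zmax",np.percentile(P[:,2],98))
    if save: cv2.imwrite(save,im["color"])
    return c,a,im
E
python3 - <<'E'
from eyem import *
eye_dir()
# go above screwdriver, tool x toward tip
go([.573,.1715,.40],1.225)
im=arm.camera("wrist"); cv2.imwrite("pics/w2.png",im["color"])
for n in ["handle","tip","screwdriver","shaft_1","marker"]: print(n,[(round(d["p"],2),np.round(d["centre"],4)) for d in arm.pinpoint("wrist",n)][:4])
R=arm.regions_of("wrist","screwdriver")
C=cloud(im); m=R[0]["region"]&(C[...,2]>.004)&(C[...,2]<.05); P=C[m]
w,V=np.linalg.eigh(np.cov(P[:,:2].T)); print("az",np.arctan2(V[1,1],V[0,1]),P[:,:2].mean(0),np.percentile(P[:,2],98))
# orange pixels
hsv=cv2.cvtColor(im["color"],cv2.COLOR_BGR2HSV); o=m&(hsv[...,1]>150)&(hsv[...,0]<22); P=C[o]; t=V[:,1]
print("handle pts",o.sum(), np.percentile(P[:,:2]@t,[1,99]), np.percentile(P[:,:2]@V[:,0],[3,97]),V.tolist(),wr())
E
```

```text
Traceback (most recent call last):
  File "eyem.py", line 20, in eye_dir
    print("eye",c.round(4),len(P),"bore minext",a.round(3),min(ext),"pca",b.round(3),np.sqrt(w*12).round(4),"region",g,"mid",xy.min(0)/2+xy.max(0)/2,"zmax",np.percentile(P[:,2],98))
                ^^^^^^^
AttributeError: 'list' object has no attribute 'round'. Did you mean: 'count'?
```

```bash
sed -i 's/c=d\[0\]\["centre"\] if/c=np.array(d[0]["centre"]) if/' eyem.py
python3 - <<'E'
from eyem import *
eye_dir()
# go above screwdriver, tool x toward tip
go([.573,.1715,.40],1.225)
im=arm.camera("wrist"); cv2.imwrite("pics/w2.png",im["color"])
for n in ["handle","tip","screwdriver","shaft_1","marker"]: print(n,[(round(d["p"],2),np.round(d["centre"],4)) for d in arm.pinpoint("wrist",n)][:4])
R=arm.regions_of("wrist","screwdriver")
C=cloud(im); m=R[0]["region"]&(C[...,2]>.004)&(C[...,2]<.05); P=C[m]
w,V=np.linalg.eigh(np.cov(P[:,:2].T)); print("az",np.arctan2(V[1,1],V[0,1]),P[:,:2].mean(0),np.percentile(P[:,2],98))
# orange pixels
hsv=cv2.cvtColor(im["color"],cv2.COLOR_BGR2HSV); o=m&(hsv[...,1]>150)&(hsv[...,0]<22); P=C[o]; t=V[:,1]
print("handle pts",o.sum(), np.percentile(P[:,:2]@t,[1,99]), np.percentile(P[:,:2]@V[:,0],[3,97]),V.tolist(),wr())
E
```

```text
eye [ 0.6226 -0.2151  0.1946] 999 bore minext 0.48 0.014841519743467535 pca 0.483 [0.0159 0.0335] region (np.float64(0.521989641998363), array([0.01608812, 0.03279903])) mid [ 0.6242341  -0.21550415] zmax 0.2134527609155823
handle [(0.85, array([0.5712, 0.1692, 0.014 ]))]
tip [(0.59, array([0.6142, 0.2897, 0.0145]))]
screwdriver [(0.68, array([ 5.850e-01,  2.078e-01, -5.000e-04]))]
shaft_1 [(0.87, array([0.6007, 0.2611, 0.0148])), (0.69, array([0.6084, 0.2788, 0.0144])), (0.57, array([0.5953, 0.2498, 0.0124])), (0.56, array([0.5942, 0.2329, 0.0166]))]
marker [(0.67, array([ 5.181e-01,  2.217e-01, -5.000e-04]))]
az 2.8225869986159866 [ 0.62628395 -0.16734613] 0.02144434921322487Traceback (most recent call last):
  File "<stdin>", line 12, in <module>
    return _quantile_unchecked(
        a, q, axis, out, overwrite_input, method, keepdims, weights)
    return _ureduce(a,
                    func=_quantile_ureduce_func,
    ...<5 lines>...
                    overwrite_input=overwrite_input,
                    method=method)
    r = func(a, **kwargs)
    result = _quantile(arr,
                       quantiles=q,
    ...<2 lines>...
                       out=out,
                       weights=wgt)
    slices_having_nans = np.isnan(arr[-1, ...])
                                  ~~~^^^^^^^^^
IndexError: index -1 is out of bounds for axis 0 with size 0
```

View pics/w2.png

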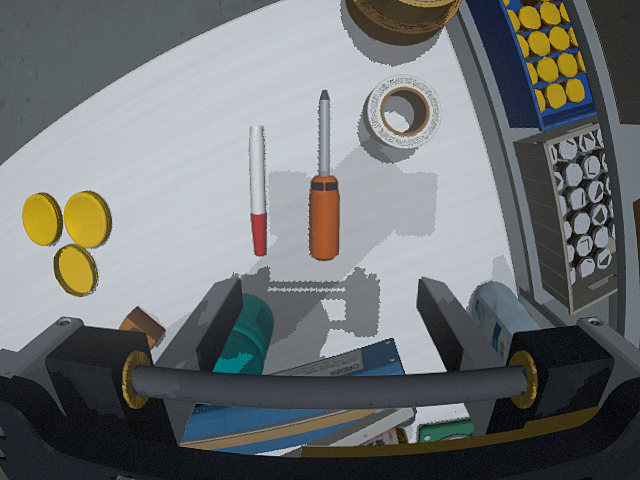

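The handle is at (324,218) and the shaft points straight up the image, so the yaw of 1.228 is right. The marker is about 60 mm to the left, so I'll approach with the fingers half open. Before that I'll check the IK for the whole swing.

```bash
cat >> h.py <<'E'
EYE=np.array([.6235,-.2155]); 
def pose(beta,L,z,dlat=0):   # tip direction beta, distance grip->eye L, axis height z
    u=np.array([np.cos(beta),np.sin(beta)]); n=np.array([-u[1],u[0]])
    return np.r_[EYE-L*u+dlat*n, z+.1885], Q(beta)
E
python3 - <<'E'
from h import *
def chk(tag):
    print(tag,[(b,None if q is None else (q[6].round(2),q[2].round(2),q[4].round(2))) for b in (.8,.5,0,-.5,-1,-1.5,-1.8,-2,-2.2) for q in [arm.inverse_kinematics(*pose(b,.083,.196))]])
chk("arc")
u=np.array([.336,.942]); g=np.array([.572,.1702])+.004*u
arm.grip(.5,40)
go(np.r_[g,.26],1.228)
print(arm.move_l(np.r_[g,.2025],velocity=.08,stop_force=15), wr())
arm.grip(0,60); s=arm.read_state(); print(s["finger_gap"]*94,s["finger_force"])
arm.move_l(np.r_[g,.26],velocity=.15); print(wr())
E
```

```text
arc [(0.8, (np.float64(-0.42), np.float64(-0.1), np.float64(0.07))), (0.5, (np.float64(-0.7), np.float64(-0.02), np.float64(0.01))), (0, (np.float64(-1.17), np.float64(0.11), np.float64(-0.08))), (-0.5, (np.float64(-1.65), np.float64(0.24), np.float64(-0.17))), (-1, (np.float64(-2.11), np.float64(0.39), np.float64(-0.28))), (-1.5, (np.float64(-2.56), np.float64(0.53), np.float64(-0.39))), (-1.8, (np.float64(-2.81), np.float64(0.61), np.float64(-0.46))), (-2, (np.float64(2.29), np.float64(-1.01), np.float64(0.75))), (-2.2, (np.float64(2.14), np.float64(-0.95), np.float64(0.72)))]
False (7.8833, array([ 0. , -0. , -0.4]), array([-0.04, -0.05, -0.01]), array([0.5735, 0.1741, 0.2026]))
27.39700188804348 59.99389059841633
(8.8667, array([ 0.3, -0. , -2.1]), array([ 0.02, -0.06,  0.02]), array([0.5732, 0.1737, 0.2597]))
```

```bash
python3 - <<'E'
from eyem import *
go([.50,.10,.44],0.9)
b=.50
p,q=pose(b,.165,.225); arm.reach(p,q)
c,a,im=eye_dir("pics/w3.png")
for n in ["tip","shaft_1","handle"]: print(n,[(round(d["p"],2),np.round(d["centre"],4)) for d in arm.pinpoint("wrist",n)][:4])
u=np.array([np.cos(b),np.sin(b)]);n=np.array([-u[1],u[0]])
C=cloud(im); D=C[...,:2]-EYE; al=D@u; la=D@n
for lo,hi in ((-.105,-.09),(-.09,-.075),(-.075,-.06),(-.06,-.05),(-.05,-.04)):
    m=(al>lo)&(al<hi)&(abs(la)<.03)&(C[...,2]>.18)
    if m.sum()>5: print("shaft",lo,m.sum(),"lat mid",np.percentile(la[m],[5,50,95]).round(4),"ztop",np.percentile(C[...,2][m],95).round(4))
print(wr(),p)
E
```

```text
eye [0.5192 0.2179 0.0015] 700 bore minext 0.497 0.0057267833427795956 pca 0.49 [0.0059 0.0336] region (np.float64(0.49895347155132086), array([0.01044136, 0.02910582])) mid [ 0.6167558 -0.2189112] zmax 0.20164418762919573
tip [(0.79, array([ 0.5896, -0.2321,  0.224 ]))]
shaft_1 [(0.86, array([ 0.5638, -0.246 ,  0.2218])), (0.74, array([ 0.5474, -0.2525,  0.2234])), (0.62, array([ 0.5357, -0.2638,  0.2225])), (0.55, array([ 0.5741, -0.2347,  0.2235]))]
handle [(0.74, array([ 0.6273, -0.2167,  0.0236])), (0.72, array([ 0.4747, -0.2997,  0.2227]))]
shaft -0.105 734 lat mid [-0.0021  0.0019  0.0064] ztop 0.2291
shaft -0.09 2072 lat mid [-0.0011  0.0016  0.0059] ztop 0.3926
shaft -0.075 728 lat mid [-0.002   0.0022  0.0064] ztop 0.2291
shaft -0.06 476 lat mid [-0.0019  0.0025  0.0069] ztop 0.2292
shaft -0.05 338 lat mid [-0.001   0.0026  0.0062] ztop 0.2287
(11.475, array([-0.3, -1.1, -1.8]), array([-0.01,  0.04,  0.01]), array([ 0.4791, -0.2939,  0.4136])) [ 0.47869888 -0.29460521  0.4135    ]
```

View pics/w3.png

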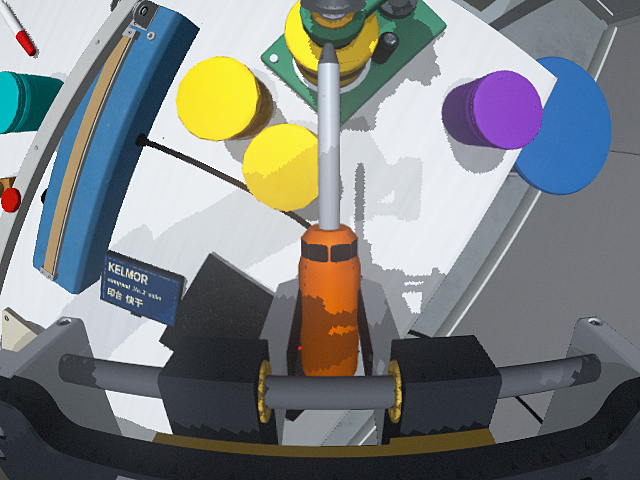

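The shaft (330,150) points at the eye at the top edge (335,5) and looks straight. Depth puts it about 2 mm to the left of the bore line. I'll correct that, lower, recheck both in one picture, then insert with force guarding.

```bash
python3 - <<'E'
from h import *
b=.50; u=np.array([np.cos(b),np.sin(b)]);n=np.array([-u[1],u[0]])
p,q=pose(b,.165,.197,-.002); arm.move_l(p,q,velocity=.08)
def look():
    im=arm.camera("wrist"); C=cloud(im); D=C[...,:2]-EYE; al=D@u; la=D@n; z=C[...,2]
    m=(al>-.09)&(al<-.055)&(abs(la)<.02)&(z>.18)&(z<.22); print("shaft",m.sum(),np.percentile(la[m],[2,50,98]).round(4),np.percentile(z[m],97).round(4))
    m=(al>-.015)&(al<.015)&(abs(la)<.025)&(z>.178)&(z<.23); 
    if m.sum(): print("eye",m.sum(),np.percentile(la[m],[1,50,99]).round(4),np.percentile(z[m],[1,98]).round(4),np.percentile(al[m],[2,98]).round(4))
look()
p,q=pose(b,.138,.197,-.002); print(arm.move_l(p,q,velocity=.05,stop_force=6)); look(); print(wr())
im=arm.camera("scene")
a=project  # scene camera is a pinhole
E=np.linalg.inv(im["extrinsics"]); c=E[:3,:3]@np.r_[EYE,.196]+E[:3,3]; x,y=int(im["cx"]+im["fx"]*c[0]/c[2]),int(im["cy"]+im["fy"]*c[1]/c[2])
cv2.imwrite("pics/s4.png",cv2.resize(im["color"][y-40:y+40,x-50:x+50],(800,640))[:600])
E
```

```text
shaft 1732 [-0.0059 -0.001   0.0034] 0.2011
False
shaft 1725 [-0.0059 -0.001   0.0036] 0.2013
eye 3094 [-0.0166 -0.      0.0168] [0.1799 0.2134] [-0.0084  0.0037]
(12.7667, array([ 0.1, -0.5, -1.8]), array([0.03, 0.01, 0.01]), array([ 0.5031, -0.2836,  0.3854]))
```

View pics/s4.png

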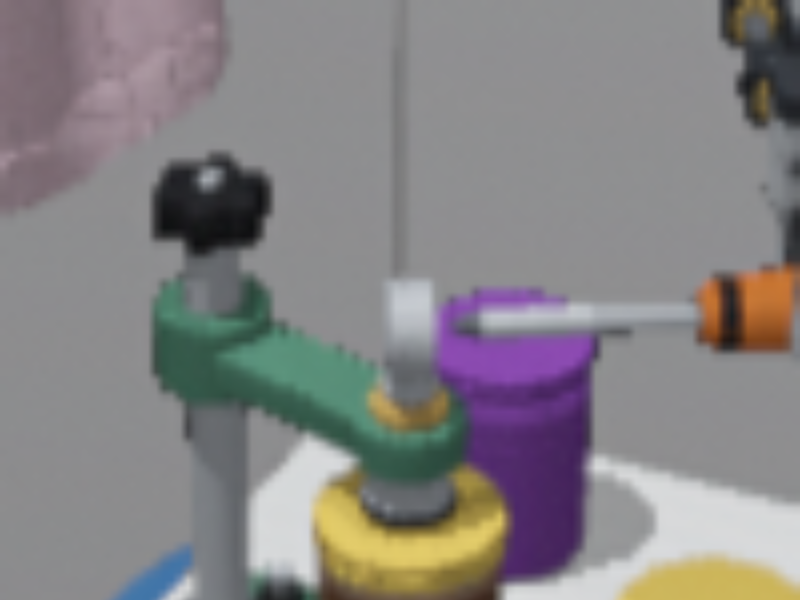

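The tip (470,325) is level with the middle of the eye (410,330) and just short of it. Depth agrees, with a 1 mm lateral offset. Inserting now, then a few guarded clockwise steps.

```bash
cat >> h.py <<'E'
def zz(b): return .197+min(0,b-.1)*0.008/(2*np.pi)   # follow the thread (bar leads by play .4)
def swing(b0,b1,step=.15,lim=None,vel=.06,L=.083):
    n=max(1,int(np.ceil(abs(b1-b0)/step)))
    for b in np.linspace(b0,b1,n+1)[1:]:
        p,q=pose(b,L,zz(b),-.001); arm.move_l(p,q,velocity=vel)
        s=arm.read_state(); f=s["force"]; nrm=np.array([-np.sin(b),np.cos(b),0])
        print(f"b {b:.3f} t {s['t']:.2f} latF {f@nrm:.1f} axF {f@[np.cos(b),np.sin(b),0]:.1f} z {f[2]:.1f} Tz {s['wrist_torque'][2]:.2f}")
        if lim and abs(s['wrist_torque'][2])>lim: return b
    return b
E
python3 - <<'E'
from h import *
p,q=pose(.5,.083,.197,-.001); print(arm.move_l(p,q,velocity=.05,stop_force=6), wr())
swing(.5,-.4)
E
```

```text
False (14.0667, array([ 0.4, -0.6, -0.7]), array([ 0.02,  0.01, -0.02]), array([ 0.5508, -0.2565,  0.3855]))
b 0.350 t 14.43 latF 0.3 axF 0.4 z -1.5 Tz -0.03
b 0.200 t 14.78 latF 0.5 axF -0.1 z -1.3 Tz -0.03
b 0.050 t 15.14 latF 0.8 axF -0.1 z -1.3 Tz 0.12
b -0.100 t 15.50 latF 0.4 axF 0.7 z -2.1 Tz 0.23
b -0.250 t 15.86 latF 0.9 axF 0.7 z -1.0 Tz 0.19
b -0.400 t 16.22 latF -0.2 axF 1.6 z -1.1 Tz 0.18
```

The contact torque is about 0.2 N m, so the screw is turning. Continuing to the stop.

```bash
python3 - <<'E'
from h import *
b=swing(-.4,-1.85,step=.1,lim=.36); print(b,wr(),arm.read_state()["q"].round(2))
E
```

```text
b -0.497 t 16.50 latF 1.2 axF 2.9 z -1.1 Tz 0.22
b -0.593 t 16.78 latF 0.7 axF 1.9 z -0.8 Tz 0.15
b -0.690 t 17.07 latF 1.6 axF 2.5 z -1.2 Tz 0.22
b -0.787 t 17.35 latF 0.6 axF 2.9 z -1.4 Tz 0.20
b -0.883 t 17.63 latF 0.6 axF 3.4 z -1.3 Tz 0.22
b -0.980 t 17.92 latF 1.3 axF 3.2 z -1.8 Tz 0.24
b -1.077 t 18.20 latF 1.5 axF 3.1 z -1.8 Tz 0.23
b -1.173 t 18.48 latF 1.9 axF 3.2 z -1.0 Tz 0.30
b -1.270 t 18.77 latF 1.6 axF 4.3 z -1.5 Tz 0.25
b -1.367 t 19.05 latF 1.6 axF 4.3 z -1.1 Tz 0.25
b -1.463 t 19.33 latF 1.2 axF 3.7 z -1.0 Tz 0.26
b -1.560 t 19.62 latF 1.4 axF 3.8 z -2.0 Tz 0.30
b -1.657 t 19.90 latF 1.6 axF 4.9 z 0.6 Tz 0.44
-1.6566666666666667 (19.9, array([ 1.2, -5. ,  0.6]), array([-0.98, -0.18,  0.44]), array([ 0.6291, -0.1332,  0.3832])) [-0.2   0.72  0.64  1.57 -0.48  1.01 -2.64]
```

```bash
cat >> h.py <<'E'
def bore(save=None):
    im=arm.camera("wrist"); C=cloud(im); D=C[...,:2]-EYE
    m=(C[...,2]>.2035)&(C[...,2]<.225)&(np.hypot(D[...,0],D[...,1])<.024); xy=C[m][:,:2]
    w,V=np.linalg.eigh(np.cov(xy.T)); A=np.linspace(0,np.pi,361)
    e=[np.subtract(*np.percentile(xy@[np.cos(a),np.sin(a)],[98,2])) for a in A]
    print("bore",m.sum(),(np.arctan2(V[1,0],V[0,0])%np.pi).round(3),A[np.argmin(e)].round(3),min(e),np.sqrt(12*w).round(4),"ztop",np.percentile(C[m][:,2],97),"mid",((xy.min(0)+xy.max(0))/2).round(4))
    if save: cv2.imwrite(save,im["color"])
E
python3 - <<'E'
from h import *
b=swing(-1.657,-1.75,step=.05,lim=.6); bore("pics/w5.png")
print(b)
b=swing(b,-1.0,step=.2); b=swing(b,-.5,step=.05,lim=.15); print(b); bore()
E
```

```text
b -1.704 t 20.15 latF -0.9 axF 4.9 z -0.4 Tz 0.66
bore 2566 2.035 2.016 0.015312962416050957 [0.016  0.0274] ztop 0.2112469775812515 mid [ 0.6237 -0.2155]
-1.7035
b -1.528 t 20.59 latF -0.0 axF -0.5 z -2.5 Tz 0.09
b -1.352 t 20.98 latF 0.3 axF -0.2 z -1.1 Tz 0.05
b -1.176 t 21.38 latF -0.0 axF 0.0 z -1.0 Tz 0.03
b -1.000 t 21.77 latF 0.3 axF -0.5 z -1.4 Tz -0.04
b -0.950 t 22.02 latF 0.3 axF -0.2 z -1.7 Tz 0.03
b -0.900 t 22.27 latF 0.7 axF 0.8 z -1.0 Tz 0.02
b -0.850 t 22.52 latF -0.5 axF -0.0 z -1.1 Tz 0.02
b -0.800 t 22.77 latF 0.4 axF 0.7 z -1.5 Tz -0.07
b -0.750 t 23.02 latF -0.1 axF -0.0 z -0.8 Tz -0.01
b -0.700 t 23.27 latF -0.7 axF -0.4 z -1.0 Tz -0.06
b -0.650 t 23.52 latF -0.2 axF 1.6 z -1.4 Tz -0.08
b -0.600 t 23.77 latF -0.2 axF 0.4 z -1.8 Tz -0.11
b -0.550 t 24.02 latF -0.3 axF -0.3 z -1.5 Tz -0.12
b -0.500 t 24.27 latF 1.1 axF -0.2 z -1.1 Tz -0.13
-0.5
bore 2531 2.151 2.138 0.015328074941784786 [0.016  0.0275] ztop 0.21150219085229788 mid [ 0.6234 -0.2153]
```

View pics/w5.png

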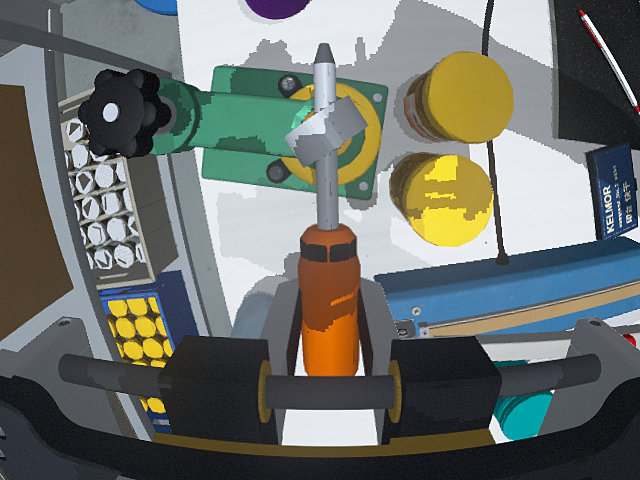

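The bar sits in the eye with the handle at (330,290), and the torque climbed against the stop. The eye's top gives a centre height of 0.1937, so the foot is on the lid. The bore was at about 2.025 there, so the target is 2.025 + 1.57 = 3.595, or 0.453 mod π. I'll continue back and fine-tune by vision.

```bash
python3 - <<'E'
from h import *
b=swing(-.5,.8,step=.2); bore("pics/w6.png")
E
```

```text
b -0.314 t 24.73 latF 1.3 axF -0.4 z -1.4 Tz -0.09
b -0.129 t 25.13 latF 0.3 axF -0.8 z -2.0 Tz -0.13
b 0.057 t 25.54 latF 1.3 axF -0.4 z -1.5 Tz -0.09
b 0.243 t 25.95 latF 2.0 axF -0.9 z -1.0 Tz -0.06
b 0.429 t 26.36 latF 2.1 axF -0.9 z -0.5 Tz -0.08
b 0.614 t 26.77 latF 2.3 axF -2.0 z -1.1 Tz -0.04
b 0.800 t 27.18 latF 3.0 axF -1.9 z -0.5 Tz 0.08
bore 2722 0.31 0.314 0.015352647662052021 [0.016  0.0293] ztop 0.2131307869375277 mid [ 0.6224 -0.2152]
```

```bash
python3 - <<'E'
from h import *
b=swing(.8,.945,step=.15); bore()
b=swing(b,.75,step=.2); bore("pics/w7.png")
C=None
E
```

```text
b 0.945 t 27.57 latF 3.2 axF -3.4 z 0.2 Tz 0.11
bore 2742 0.456 0.471 0.015372088132663886 [0.016  0.0295] ztop 0.21331191848735098 mid [ 0.6234 -0.215 ]
b 0.750 t 28.04 latF -0.5 axF 0.1 z -2.7 Tz -0.00
bore 2725 0.452 0.445 0.015379594632371874 [0.016  0.0296] ztop 0.21339121492875712 mid [ 0.6234 -0.2155]
```

View pics/w7.png

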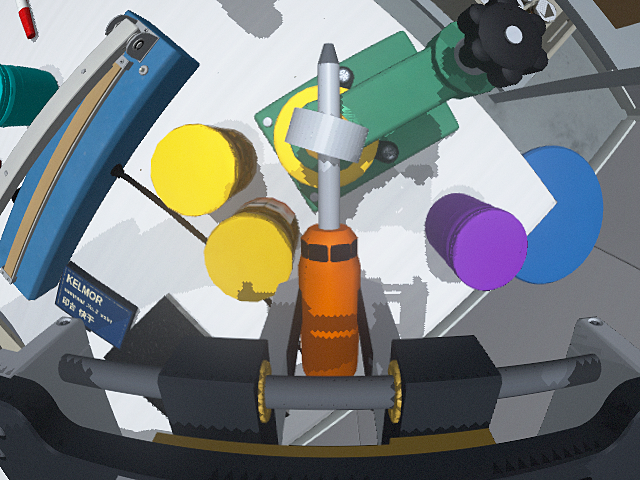

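The bore is at 0.45 and the eye has risen 2 mm, which matches a quarter turn. The shaft is still straight in the gripper. I'll centre it in the play and draw it out.

```bash
python3 - <<'E'
from h import *
b=swing(.75,.47,step=.28)
u=np.array([np.cos(b),np.sin(b)]);n=np.array([-u[1],u[0]])
im=arm.camera("wrist"); C=cloud(im); D=C[...,:2]-EYE; al=D@u; la=D@n; z=C[...,2]
for lo in (-.042,-.03,-.02,.012,.02):
    m=(al>lo)&(al<lo+.01)&(abs(la)<.012)&(z>.188)&(z<.21); print(lo,m.sum(),np.percentile(la[m],[3,50,97]).round(4),np.percentile(z[m],97).round(4))
p,q=pose(b,.16,.197,-.001); print(arm.move_l(p,q,velocity=.06,stop_force=5),wr())
bore()
E
```

```text
b 0.470 t 28.62 latF 0.1 axF -0.3 z -1.2 Tz 0.02
-0.042 475 [-0.0056 -0.0006  0.004 ] 0.2016
-0.03 480 [-0.0055 -0.0008  0.004 ] 0.2015
-0.02 495 [-0.0054 -0.001   0.0039] 0.2016
0.012 487 [-0.0053 -0.0005  0.004 ] 0.2017
0.02 480 [-0.0048 -0.0004  0.004 ] 0.2016
False (30.1083, array([-0.3, -1.1, -0.9]), array([-0.04, -0.01, -0.01]), array([ 0.4817, -0.2885,  0.3855]))
  avg = a.mean(axis, **keepdims_kw)
  ret = um.true_divide(
h.py:33: RuntimeWarning: Degrees of freedom <= 0 for slice
  w,V=np.linalg.eigh(np.cov(xy.T)); A=np.linspace(0,np.pi,361)
  c *= np.true_divide(1, fact)
  c *= np.true_divide(1, fact)
Traceback (most recent call last):
  File "h.py", line 34, in bore
    e=[np.subtract(*np.percentile(xy@[np.cos(a),np.sin(a)],[98,2])) for a in A]
                    ~~~~~~~~~~~~~^^^^^^^^^^^^^^^^^^^^^^^^^^^^^^^^^
IndexError: index -1 is out of bounds for axis 0 with size 0
```

It came out cleanly. Now I'll lay it back at its old spot.

```bash
python3 - <<'E'
from h import *
p,q=pose(.47,.16,.25); arm.move_l(p,q,velocity=.15)
go([.50,.10,.44],0.9)
g=np.array([.5735,.174]); go(np.r_[g,.25],1.228)
print(arm.move_l(np.r_[g,.2025],velocity=.06,stop_force=8),wr())
arm.grip(.5,20); arm.dwell(.2)
arm.move_l(np.r_[g,.30],velocity=.15)
go([.50,-.18,.50],-0.28); arm.dwell(.3); 
bore("pics/w8.png")
for c in ("wrist","top"):
    if c=="top": arm.camera(c)
    for n in ["handle","tip","set_jar","jar_next","marker","label_roll","eye"]: print(c,n,[(round(d["p"],2),np.round(d["centre"],3).tolist()) for d in arm.pinpoint(c,n)][:2])
print(wr())
E
```

```text
True (33.725, array([-0.4, -0.4,  4. ]), array([-0.08,  0.01,  0.  ]), array([0.573 , 0.1739, 0.2029]))
bore 932 0.453 0.463 0.015600643510096768 [0.0165 0.0297] ztop 0.21352123605848447 mid [ 0.6233 -0.2147]
wrist handle [(0.71, [0.574, 0.166, 0.013])]
wrist tip [(0.55, [0.614, 0.288, 0.013])]
wrist set_jar [(0.87, [0.625, -0.216, 0.025]), (0.66, [0.441, 0.091, 0.002])]
wrist jar_next [(0.96, [0.536, -0.156, 0.003])]
wrist marker [(0.64, [0.524, 0.221, 0.003])]
wrist label_roll [(0.69, [0.671, 0.247, 0.001])]
wrist eye [(0.85, [0.625, -0.217, 0.196])]
top handle [(0.88, [0.575, 0.174, 0.014]), (0.74, [0.726, 0.362, 0.048])]
top tip []
top set_jar [(0.68, [0.443, 0.093, -0.001]), (0.53, [0.625, -0.219, 0.026])]
top jar_next [(0.24, [0.623, -0.217, -0.0])]
top marker [(0.79, [0.516, 0.219, -0.002])]
top label_roll [(0.6, [0.673, 0.248, -0.001]), (0.46, [0.593, 0.235, 0.017])]
top eye [(0.59, [0.619, -0.218, 0.195]), (0.59, [0.713, -0.243, 0.223])]
(37.875, array([-0.2, -0.4,  0.4]), array([ 0.06, -0.01, -0.  ]), array([ 0.5 , -0.18,  0.5 ]))
```

View pics/w8.png

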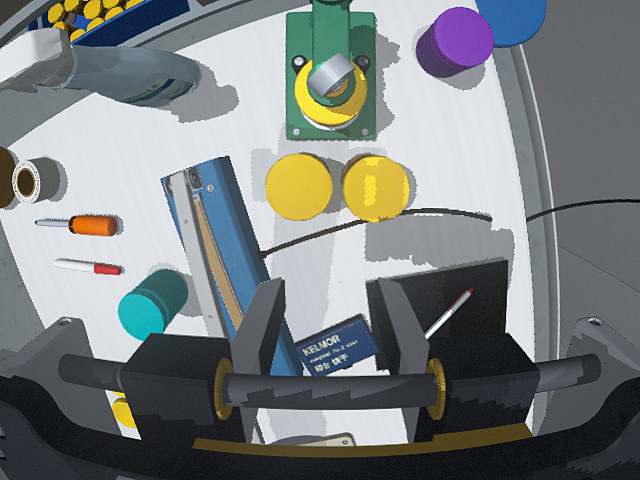

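The screwdriver lies flat at (80,224) beside the marker. The jar is under the screw at (333,95), the other things haven't moved, and the bore is still at 0.455. Handing in.

```bash
python3 -c "
from station import arm
print(arm.sign_off())"
```

```text
the job is handed in; nothing more can be done
None
```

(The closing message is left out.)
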